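# Click the sliding stop of the toiletry rack into its notch

### The job

On the toiletry rack, push the sliding stop along its rail with your fingertips, towards the bottle and cup, until its sprung pin has ridden over the first, low lip of the steel clip and dropped into the notch: you feel the push stiffen and then let go. Do not force it on over the second, high lip, do not grip the stop or touch its fence panel, and leave the bottle, cup, compact and whistle where they are. Then move your hand clear.

Things in the scene. Friction and masses are not known exactly. Their poses are not given: they have to be found in the camera images.
- rack: Fixed toiletry rack: wooden board 160 x 460 x 14 mm with an aluminium rail 24 mm wide, 10 mm high, 400 mm long on it. Origin at the centre of the underside, on the table. y runs along the rail, the way the stop must be pushed; z up. Rail centre line at x = -40 mm, rail top 24 mm above the table. Place and yaw vary.
- stop: White plastic stop bridging the rail, slides only along the rack's y; axes as the rack. Origin on its pin's axis at rail-top height. Spans x -35 to 75, y -17 to 17 mm; top 40 mm above the origin (64 above the table). About 0.3 kg, friction 1.5 N plus drag 6 N per m/s. Starts on the -y part of the rail, stays where left, and runs on freely if forced past the clip.
- stop_face (a point): Centre of the stop's flat push face, its -y end: at x 20, y -17, z 26 mm in the stop's frame. The face spans the whole 110 mm width of the stop from 12 to 40 mm above the rail's top.
- fence: Thin clear panel fixed to the stop's +y side, 135 x 6 x 61 mm, origin at its centre, 20.5 mm in +y from the pin axis. It moves with the stop; its top is 76 mm above the table. Not to be touched by the fingers.
- pin (a joint): How far the stop's sprung steel pin is raised, m: 0 down (on the plain rail and in the notch), about 0.004 on the clip's first lip, 0.008 on the second. The pin is 12 mm thick, round-tipped, and has a 20 mm round head on top of the stop (its top 73 mm above the table when down) that rises and falls with it. Its spring presses down with 5 to 7 N.
- clip: Steel clip fixed on the rail ahead (+y) of the stop; its place along the rail varies. Two round lips lie across the rail with the notch between. Origin in the middle of the notch at rail-top height; axes as the rack. The stop is home when its origin coincides with this one.
- first_lip (a point): Top of the clip's first, low lip: 4 mm above the rail's top, 10.6 mm before the clip's origin. The pin starts to climb it about 11 mm before its top, taking about 4 N beyond the friction, then drops into the notch and pulls the stop along the last few mm.
- second_lip (a point): Top of the clip's second, high lip: 8 mm above the rail's top, 11.3 mm beyond the clip's origin. Pushing the stop on from home against it takes about 14 N.
- bottle: Empty amber glass bottle with closed cap, 38 mm across, 72 mm high, standing on the rack's board beyond the clip. Origin at the centre of its base. Leave alone.
- cup: Stepped collapsible cup of hard silicone, 72 mm across the rim, 56 mm high, standing on the rack's board beyond the bottle. Origin at the centre of its base. Leave alone.
- compact: Round mirror compact, 68 mm across, 13 mm high, on the table beyond the rack's +y end. Origin at the centre of its underside. Leave alone.
- whistle: Plastic whistle, about 50 x 18 x 22 mm, on the table beside the rack's +x edge. Origin at its underside, below its round chamber. Leave alone.

How it is judged:
On the way, in this order (a step that is already met when the one before it is completed fails the run):
1. the stop is being pushed by the fingers with its pin raised on the clip's first lip (contact force between the fingers and stop above 0.5 N and value of joint pin above 0.002 m and y of stop in the frame of clip below -0.003 m), for 0.01 s.
2. the pin has dropped into the notch (y of stop in the frame of clip between -0.0025 and 0.0025 m and value of joint pin below 0.0015 m), for 0.2 s.
At the end, for the whole second after the job is handed in: The stop's origin is within 2.5 mm of the clip's origin along the rail, the pin is down (raised less than 1.5 mm) and the stop is at rest (all of step 2 and linear speed of stop below 0.01 m/s); the robot touches nothing.
It fails at once if the stop was forced past the notch (its origin more than 8 mm beyond the clip's) (y of stop in the frame of clip above 0.008 m).
It fails at once if the pin was pulled up or ridden onto the second lip (raised more than 6.5 mm) (value of joint pin above 0.0065 m).
It fails at once if the fingers touched the fence or gripped the stop across it (more than 1 N on the fence) (contact force between the fingers and fence above 1 N).
It fails at once if the bottle, cup, compact or whistle was moved by more than 15 mm or lifted (distance of any of bottle, cup, compact, whistle from where it was at the start of the episode above 0.015 m).
It also fails if it takes over 38 s, if anything falls off the work surface, if the arm or the gripper's body presses on something with over 40 N, if the wrist force passes 120 N, or if a joint passes its speed limit or range.

### The arm

A 6-joint arm with a two-finger parallel gripper is mounted at the origin on the work surface. World frame = base frame: x ahead of the robot, y to its left, z up, the work surface at z = 0. Lengths are in m, angles in rad, forces in N, time in s.
With the tool pointing down it reaches from about 0.375 to 0.925 m from the base axis. Payload 5.7 kg.
Tool frame: the origin (TCP) lies on the front face of the gripper's body, between the roots of the fingers; the fingertips stand 80 mm ahead of it and the grasp point (between the pads) lies pinch_z ahead of it (pinch_z is the distance from the TCP to the grasp point, in m); z points along the fingers, x is the direction in which the jaws open and shut, and the axes are right-handed (so a half turn about z gives the same grasp; the last joint's range is limited). The gripper opens to 88 mm and grips with 3 to 60 N. Pads are 20 mm wide; open, the fingers measure 115 mm over their backs; the gripper's body (75 mm by 178 mm) begins 61 mm behind the grasp point.
Start: joints at [1.083, 0.359, 1.51, -0, 1.272, -0.115], TCP at [0.219, 0.559, 0.303] pointing down, gripper open.
Joint ranges: [-2.97, 2.97], [-1.01, 2.36], [0.21, 2.38], [-0.96, 4.11], [0.2, 2.71], [-2.98, 2.98]. Speed limits (rad/s): [2.39, 2.39, 3.14, 3.14, 3.14, 3.14].

### API

Orientations are given as a unit quaternion [w, x, y, z].
In Python, from station import * gives the robot as it stands.
- The arm moves only by the shell command python3 -m jog 'ROWS' [FORCE]. ROWS is JSON, a list of rows, each an object of numbers: "tx", "ty", "tz": the shift along the tool's x, y, z in units of 60 mm (1.0 is 60 mm); "turn": the turn about the tool's z in units of 10 degrees (1.0 is 10 degrees); "hand": the closure, from 0 (fully open) to 1 (shut). A call has 1 to 10 rows; each row shifts and turns the commanded pose from where the row before left it, along the tool's axes as they then stand; what a row does not reach is not made up. A row lasts 1/8 s, in which the tool goes at most 62.5 mm and 10.7 degrees, less where a joint would pass 70% of its speed; a pose out of reach is approached as far as the arm can. A call is refused whole if a number of a shift passes 1 or a number of a turn 1, either way. A call with a gripper value outside its range is refused whole. The fingers move at their own pace and stop on an object; FORCE is the grip in N (left out, the last holds). Time passes only in rows, so rows that do not move let the fingers close. It gives the time, the measured TCP pose, the force and the opening at its end, in the units of the state.
- get_obs(): the state, without advancing time (a new reading comes with each control period).
- snapshot(name): name is "scene" or "top" or "wrist"; returns (picture, depth): 384x512x3 uint8, blue, green, red; 384x512 float32, m along the optical axis (not along the pixel's ray), 0 where there is no reading.
- camera_info(name): a dict with "fx", "fy", "cx", "cy" (pixels), "rvec" (rotation vector, rad) and "tvec" (3), from world to camera coordinates, as OpenCV has them; the wrist camera has in their place "T_tool_cam" (4x4, takes a point from camera to tool coordinates, whose origin is the TCP and whose axes are the tool frame's). Camera axes: x right, y down, z forward; pixel columns grow to the right and rows downward; lengths in m; the calibration is good to about 2 mm. The wrist camera is an equidistant fisheye: a pixel r from the principal point sees the ray r / f radians off the axis. A picture is of the moment at which its call begins: read the wrist's pose just before it. camera_info takes no time and is no camera call.
- finish_job(): hands the job in, once; it reports no verdict.
The state is a dict: "time": time; "joint_positions": joint angles; "dq": joint speeds; "joint_efforts": joint torques, N m; "tool_pos": TCP position; "eef_rot": TCP orientation; "ft_force": force on the tool from outside, world axes, zero at the start; "ft_torque": the same for the moment, N m; "gripper_width": finger opening in m.
Only numpy, scipy, OpenCV 4.12 (cv2) and the standard library are available. Lean on these libraries where they do the work, as an engineer would, in place of code of your own. Each camera call takes 0.05 s, during which the arm holds its last target. There are 200 camera calls.

## Working session

There is one attempt and no reset: what is moved stays moved. The work goes in short steps, Python scripts to look and compute and a shell command to move; the robot and the scene stay as the last step left them, time stands still between calls to the robot, and variables do not carry over. Pictures are saved under pics/ and viewed, about 8 in all and at most 12, crops included, and the job is handed in when it is done.

```bash
mkdir -p pics; ls; cat > h.py <<'E'
from station import *
import numpy as np, cv2
from scipy.spatial.transform import Rotation as R
def cam(n):
    c=camera_info(n); K=np.array([[c['fx'],0,c['cx']],[0,c['fy'],c['cy']],[0,0,1.]])
    Rm=cv2.Rodrigues(np.array(c['rvec'],float))[0]; t=np.array(c['tvec'],float).ravel()
    return K,Rm,t
def ray_plane(n,uv,z):
    K,Rm,t=cam(n); d=Rm.T@np.linalg.inv(K)@np.array([uv[0],uv[1],1.]); o=-Rm.T@t
    return o+d*(z-o[2])/d[2]
def depth_pts(n,dep):
    K,Rm,t=cam(n); v,u=np.mgrid[:dep.shape[0],:dep.shape[1]]
    p=np.stack([(u-K[0,2])/K[0,0]*dep,(v-K[1,2])/K[1,1]*dep,dep],-1)
    return (p-t)@Rm
E
python3 - <<'E'
from h import *
for n in('top','scene'):
    p,d=snapshot(n); cv2.imwrite(f'pics/{n}0.png',p); np.save(f'{n}0.npy',d)
    K,Rm,t=cam(n); print(n,K[0,0],-Rm.T@t,Rm[2])
s=get_obs();print(s['time'],s['tool_pos'],s['eef_rot'],s['gripper_width'])
print(R.from_quat(np.roll(s['eef_rot'],-1)).as_matrix().round(3)); print(camera_info('wrist'))
E
```

```text
pics
top 359.6378908708092 [0.47491984 0.11127495 0.77304752] [ 1.42757793e-01  9.15908343e-04 -9.89757230e-01]
scene 447.09334205770335 [ 1.28893818 -0.1426976   0.59385557] [-0.75264295  0.26396737 -0.60319965]
0.1 [0.21828564 0.55834756 0.30189629] [ 3.93216773e-04  8.25885138e-01  5.63837777e-01 -7.37758822e-04] 0.08801977548419378
[[ 0.364  0.931 -0.001]
 [ 0.931 -0.364 -0.001]
 [-0.002 -0.    -1.   ]]
{'fx': 297.3186396354542, 'fy': 297.3186396354542, 'cx': 255.3730846155468, 'cy': 185.1093953716307, 'T_tool_cam': array([[ 9.99999967e-01,  2.14353552e-04,  1.42944237e-04,
        -2.16021128e-04],
       [-2.42904529e-04,  9.69344779e-01,  2.45704378e-01,
        -6.71409804e-02],
       [-8.58946435e-05, -2.45704405e-01,  9.69344798e-01,
        -8.28725429e-02],
       [ 0.00000000e+00,  0.00000000e+00,  0.00000000e+00,
         1.00000000e+00]])}
```

View pics/top0.png

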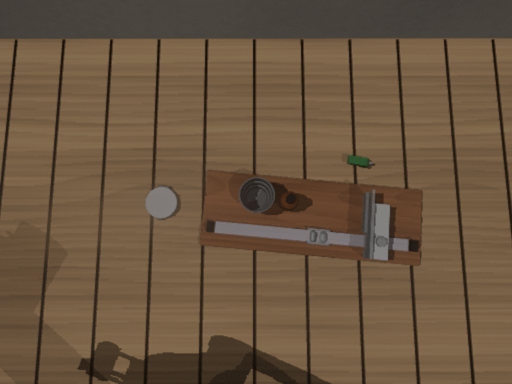

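View pics/scene0.png

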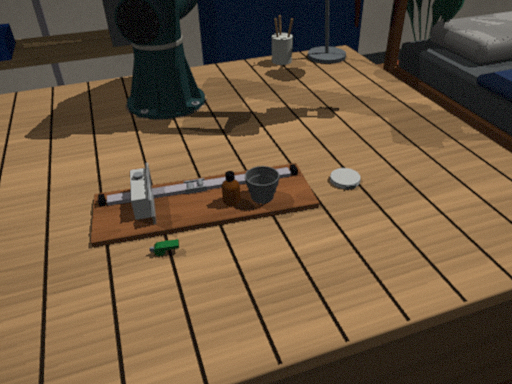

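Top view: the stop is at about px (382,232) with its pin head at (381,241). The clip is at (318,237), and the rail runs from (410,244) to (213,229). The push direction is image-left, roughly world +y. Next I'll enlarge this area and measure.

```bash
python3 - <<'E'
from h import *
p=cv2.imread('pics/top0.png'); d=np.load('top0.npy')
c=p[165:270,200:430]; c=cv2.resize(c,None,fx=3.4,fy=3.4,interpolation=cv2.INTER_CUBIC)
c=cv2.convertScaleAbs(c,alpha=1.5)
cv2.imwrite('pics/crop0.png',c)
for n,uv,z in(('pin head',(381,241),.073),('clip',(318,237),.028),('rail-',(410,244),.024),('rail+',(213,229),.024),('compact',(161,203),.013)):
    print(n,ray_plane('top',uv,z).round(4))
P=depth_pts('top',d)
for uv in((381,241),(318,237),(290,235),(383,215),(383,255),(230,250)): print(uv,P[uv[1],uv[0]].round(4))
# board fit: wooden board brown-red by depth z ~0.014 ; stop top by z
Z=P[...,2]
m=((Z>.056)&(Z<.070)&(P[...,1]<-0.05)&(P[...,0]>.3)&(P[...,0]<.6)).astype(np.uint8)
print('stop top',m.sum(),cv2.minAreaRect(P[m>0][:,:2].astype(np.float32)))
m=((Z>.0195)&(Z<.0285)&(P[...,0]>.3)&(P[...,0]<.6))
hsv=cv2.cvtColor(p,cv2.COLOR_BGR2HSV); m&=(hsv[...,1]<90)
q=P[m][:,:2]; print('rail',m.sum(),cv2.fitLine(q.astype(np.float32),cv2.DIST_HUBER,0,.01,.01).ravel(),cv2.minAreaRect(q.astype(np.float32)))
E
```

```text
pin head [ 0.4817 -0.1365  0.073 ]
clip [ 0.4903 -0.0233  0.028 ]
rail- [ 0.4761 -0.2132  0.024 ]
rail+ [0.5069 0.1933 0.024 ]
compact [0.5625 0.306  0.013 ]
(381, 241) [ 0.4817 -0.1354  0.0759]
(318, 237) [ 0.4904 -0.0241  0.0233]
(290, 235) [0.4945 0.0338 0.024 ]
(383, 215) [ 0.5325 -0.1453  0.0664]
(383, 255) [ 0.4549 -0.1417  0.0651]
(230, 250) [0.4636 0.159  0.0034]
stop top 934 ((0.514085590839386, -0.13610850274562836), (0.041378844529390335, 0.13428136706352234), 84.47978973388672)
rail 2196 [0.09467487 0.99550825 0.49933085 0.02084862] ((0.5340021252632141, -0.007396221160888672), (0.4215329885482788, 0.11305291950702667), 85.95023345947266)
```

View pics/crop0.png

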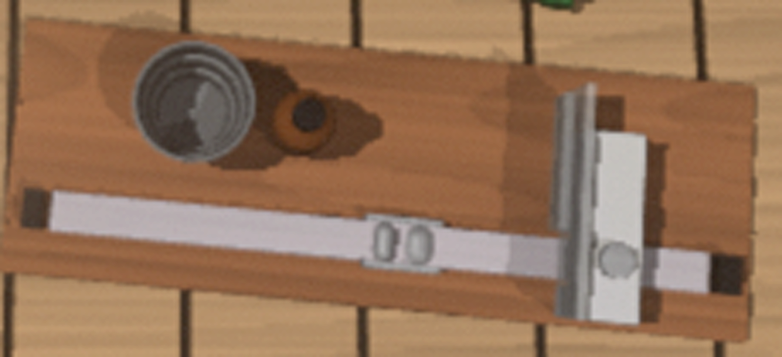

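The enlarged crop shows the low lip at crop (420,243), the high lip at (385,242) and the pin head at (618,260). The pin-to-notch travel comes out at about 115 mm. Next I'll work out the approach rows: tool x along rack x, fingers shut, pushing along −ty.

```bash
python3 - <<'E'
from h import *
o=lambda x,y:((x+.5)/3.4-.5+200,(y+.5)/3.4-.5+165)
pts={}
for n,uv,z in(('pin',(618,260),.073),('lip1',(420,243),.028),('lip2',(385,242),.032),('railA',(709,272),.024),('railB',(51,211),.024),('end-',(727,274),.024),('end+',(36,207),.024)):
    pts[n]=ray_plane('top',o(*uv),z); print(n,pts[n].round(4))
ry=pts['railB']-pts['railA']; L=np.linalg.norm(ry); ry/=L; print('rail len',L,ry, np.degrees(np.arctan2(-ry[0],ry[1])))
mid=(pts['lip1']+pts['lip2'])/2
print('lip gap',(pts['lip2']-pts['lip1'])@ry,'pin->notch along',(mid-pts['pin'])[:2]@ry[:2],'pin lateral',(pts['pin']-pts['railA'])[:2]@[ry[1],-ry[0]])
# rows
s=get_obs(); a=np.degrees(np.arctan2(.931,.364)); p=np.array(s['tool_pos'][:2])
rx=np.array([ry[1],-ry[0]]); tgt=pts['pin'][:2]-.052*ry[:2]+.01*rx; print('tgt',tgt)
aT=np.degrees(np.arctan2(rx[1],rx[0])); 
wp=[p,np.array([.46,.2]),tgt]; l1=7;l2=8
path=[p+(wp[1]-p)*i/l1 for i in range(1,l1+1)]+[wp[1]+(tgt-wp[1])*i/l2 for i in range(1,l2+1)]
dturn=(a-aT)/len(path)
for q in path:
    x=np.array([np.cos(np.radians(a)),np.sin(np.radians(a))]); y=np.array([x[1],-x[0]])
    dl=(q-p)/.06; print('tx %.2f ty %.2f turn %.2f'%(dl@x,dl@y,dturn/10)); p=q; a-=dturn
E
```

```text
pin [ 0.4815 -0.1372  0.073 ]
lip1 [ 0.4921 -0.034   0.028 ]
lip2 [ 0.4926 -0.0122  0.032 ]
railA [ 0.4747 -0.2094  0.024 ]
railB [0.5117 0.19   0.024 ]
end- [ 0.4735 -0.2202  0.024 ]
end+ [0.5141 0.1992 0.024 ]
rail len 0.4010666508264014 [0.09207924 0.99575168 0.        ] -5.283235523321601
lip gap 0.021776565708060552 pin->notch along 0.11467442386643373 pin lateral 8.359059083758863e-05
tgt [ 0.48666979 -0.18993389]
tx -0.59 ty 0.85 turn 0.49
tx -0.51 ty 0.89 turn 0.49
tx -0.43 ty 0.93 turn 0.49
tx -0.35 ty 0.97 turn 0.49
tx -0.27 ty 0.99 turn 0.49
tx -0.18 ty 1.01 turn 0.49
tx -0.09 ty 1.03 turn 0.49
tx -0.41 ty 0.70 turn 0.49
tx -0.35 ty 0.74 turn 0.49
tx -0.28 ty 0.76 turn 0.49
tx -0.22 ty 0.78 turn 0.49
tx -0.15 ty 0.80 turn 0.49
tx -0.08 ty 0.81 turn 0.49
tx -0.01 ty 0.81 turn 0.49
tx 0.06 ty 0.81 turn 0.49
```

The checks agree: rail 401 mm (400 given), lip gap 21.8 mm (21.9 given), pin 0.1 mm off the rail line, travel about 114.7 mm. Moving to above the start of the push.

```bash
python3 -m jog '[{"tx":-0.59,"ty":0.8,"turn":0.49,"hand":1},{"tx":-0.51,"ty":0.84,"turn":0.49,"hand":1},{"tx":-0.43,"ty":0.9,"turn":0.49,"hand":1},{"tx":-0.35,"ty":0.93,"turn":0.49,"hand":1},{"tx":-0.27,"ty":0.96,"turn":0.49,"hand":1},{"tx":-0.18,"ty":0.98,"turn":0.49,"hand":1},{"tx":-0.09,"ty":1,"turn":0.49,"hand":1},{"tx":-0.41,"ty":0.70,"turn":0.49,"hand":1}]' 20
python3 -m jog '[{"tx":-0.35,"ty":0.74,"turn":0.49,"hand":1},{"tx":-0.28,"ty":0.76,"turn":0.49,"hand":1},{"tx":-0.22,"ty":0.78,"turn":0.49,"hand":1},{"tx":-0.15,"ty":0.80,"turn":0.49,"hand":1},{"tx":-0.08,"ty":0.81,"turn":0.49,"hand":1},{"tx":-0.01,"ty":0.81,"turn":0.49,"hand":1},{"tx":0.06,"ty":0.81,"turn":0.49,"hand":1},{"hand":1},{"hand":1}]'
python3 - <<'E'
from h import *
s=get_obs();M=R.from_quat(np.roll(s['eef_rot'],-1)).as_matrix();print(M.round(3))
e=np.array([.4867,-.1899])-s['tool_pos'][:2]; print(s['tool_pos'],e, e@M[:2,0]/.06,e@M[:2,1]/.06)
p,d=snapshot('wrist');cv2.imwrite('pics/w0.png',p)
E
```

```text
[[ 0.364  0.931 -0.001]
 [ 0.931 -0.364 -0.001]
 [-0.002 -0.    -1.   ]]
[0.21828564 0.55834756 0.30189629] [ 0.26841436 -0.74824756] -9.985268545229196 8.707910747488825invalid input
invalid input
```

View pics/w0.png

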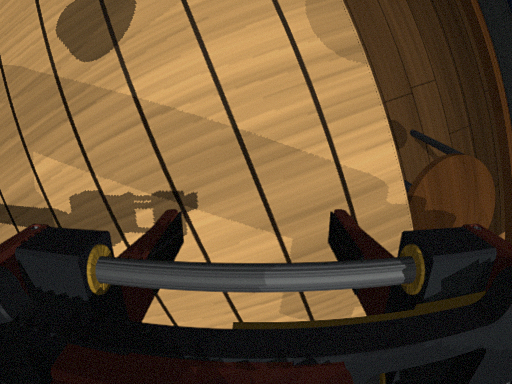

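The call was rejected and the arm hasn't moved, so the picture only shows the open fingers over the table. I suspect every key is required in each row, so I'll try one complete row.

```bash
python3 -m jog '[{"tx":-0.59,"ty":0.8,"tz":0,"turn":0.49,"hand":1}]' 20;  python3 -m jog '[{"tx":-0.51,"ty":0.84,"tz":0,"turn":0.49,"hand":1}]'
```

```text
time: 0.28
tool_pos: [0.2497, 0.5101, 0.3023]
eef_rot: [-0.001, 0.849, 0.529, 0.0]
ft_force: [1.1, -0.7, -0.0]
gripper_width: 0.0811
time: 0.4
tool_pos: [0.2823, 0.4576, 0.3022]
eef_rot: [0.0, 0.871, 0.491, -0.0]
ft_force: [1.0, -0.2, -0.8]
gripper_width: 0.0712
```

All keys are required. Continuing with complete rows.

```bash
python3 -m jog '[{"tx":-0.43,"ty":0.9,"tz":0,"turn":0.49,"hand":1},{"tx":-0.35,"ty":0.93,"tz":0,"turn":0.49,"hand":1},{"tx":-0.27,"ty":0.96,"tz":0,"turn":0.49,"hand":1},{"tx":-0.18,"ty":0.98,"tz":0,"turn":0.49,"hand":1},{"tx":-0.09,"ty":1,"tz":0,"turn":0.49,"hand":1},{"tx":-0.41,"ty":0.70,"tz":0,"turn":0.49,"hand":1}]'
python3 -m jog '[{"tx":-0.35,"ty":0.74,"tz":0,"turn":0.49,"hand":1},{"tx":-0.28,"ty":0.76,"tz":0,"turn":0.49,"hand":1},{"tx":-0.22,"ty":0.78,"tz":0,"turn":0.49,"hand":1},{"tx":-0.15,"ty":0.80,"tz":0,"turn":0.49,"hand":1},{"tx":-0.08,"ty":0.81,"tz":0,"turn":0.49,"hand":1},{"tx":-0.01,"ty":0.81,"tz":0,"turn":0.49,"hand":1},{"tx":0.06,"ty":0.81,"tz":0,"turn":0.49,"hand":1},{"tx":0,"ty":0,"tz":0,"turn":0,"hand":1},{"tx":0,"ty":0,"tz":0,"turn":0,"hand":1}]'
cat > st.py <<'E'
from h import *
ry=np.array([.0921,.9958]); rx=np.array([.9958,-.0921]); pin=np.array([.4815,-.1372])
s=get_obs();M=R.from_quat(np.roll(s['eef_rot'],-1)).as_matrix(); v=np.array(s['tool_pos'][:2])-pin
print('t',s['time'],'tool x vs rack x deg',np.degrees(np.arctan2(M[1,0],M[0,0]))+5.283,'tilt',M[:,2].round(4),'pos',np.round(s['tool_pos'],4),'rack frame about pin0 mm',(v@rx*1e3).round(1),(v@ry*1e3).round(1),'F along',np.round(s['ft_force'][:2]@ry,2),s['gripper_width'])
E
python3 st.py
python3 -c "
from h import *
p,d=snapshot('wrist');cv2.imwrite('pics/w1.png',p)"
```

```text
time: 1.15
tool_pos: [0.453, 0.1586, 0.3027]
eef_rot: [0.0, 0.968, 0.252, 0.001]
ft_force: [1.3, 0.1, 0.2]
gripper_width: 0.0115
time: 2.28
tool_pos: [0.4752, -0.1794, 0.3023]
eef_rot: [-0.0, 0.999, -0.042, -0.001]
ft_force: [0.9, 0.9, -0.8]
gripper_width: 0.0003
t 2.275 tool x vs rack x deg 0.4231915812959537 tilt [-0.0011  0.001  -1.    ] pos [ 0.4752 -0.1794  0.3023] rack frame about pin0 mm -2.4 -42.6 F along 0.97 0.00027829319138159453
```

View pics/w1.png

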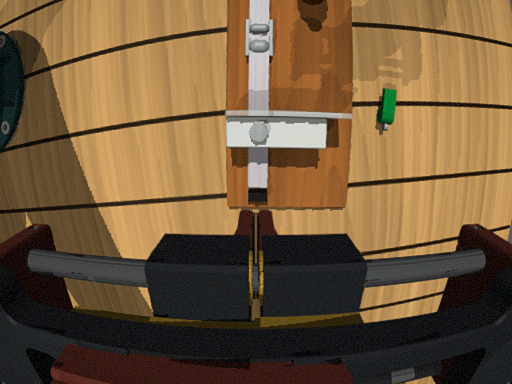

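The wrist view shows the pin head at (259,132) and the lips at (258,30) and (258,44). The fingertips are shut at about (256,215), behind the stop. I'll cross-check the distances from this view.

```bash
cat >> h.py <<'E'
def wrist_plane(uv,z,s):
    c=camera_info('wrist'); T=np.array(c['T_tool_cam']); M=R.from_quat(np.roll(s['eef_rot'],-1)).as_matrix()
    a=(np.array(uv,float)-[c['cx'],c['cy']])/c['fx']; r=np.linalg.norm(a)
    d=np.r_[a/r*np.sin(r),np.cos(r)]; d=M@T[:3,:3]@d; o=M@T[:3,3]+s['tool_pos']
    return o+d*(z-o[2])/d[2]
E
python3 - <<'E'
from h import *
s=get_obs(); p=cv2.imread('pics/w1.png')
cv2.imwrite('pics/w1c.png',cv2.resize(p[10:160,215:365],None,fx=4,fy=4,interpolation=cv2.INTER_CUBIC))
ry=np.array([.0921,.9958]); rx=np.array([.9958,-.0921]); pin=np.array([.4815,-.1372])
for n,uv,z in(('pin',(259,132),.073),('lip2',(258.5,30),.032),('lip1',(259,44.5),.028),('faceL',(227,149),.064),('faceR',(326,147),.064)):
    q=wrist_plane(uv,z,s); v=q[:2]-pin; print(n,q.round(4),(v@rx).round(4),(v@ry).round(4))
E
```

```text
pin [ 0.482  -0.1341  0.073 ] 0.0002 0.0031
lip2 [ 0.4919 -0.0137  0.032 ] -0.001 0.124
lip1 [ 0.491  -0.0311  0.028 ] -0.0003 0.1065
faceL [ 0.4458 -0.1502  0.064 ] -0.0344 -0.0163
faceR [ 0.5546 -0.1564  0.064 ] 0.0746 -0.0124
```

View pics/w1c.png

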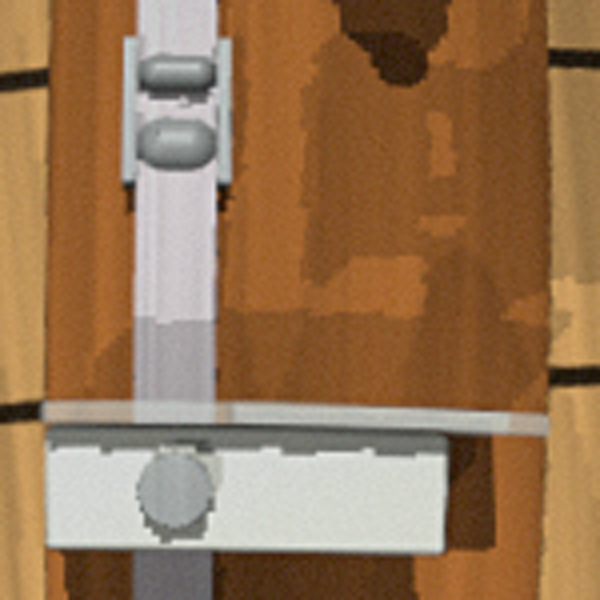

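The wrist view puts the pin-to-notch travel at 112–113 mm, against 114.7 mm from the top camera. They agree within the calibration error, and force will settle the rest. Next I line up 10 mm to the +x side and lower the fingertips to about 45 mm.

```bash
python3 -m jog '[{"tx":0.2,"ty":0.15,"tz":0.4,"turn":0.04,"hand":1},{"tx":0,"ty":0,"tz":0.8,"turn":0,"hand":1},{"tx":0,"ty":0,"tz":0.8,"turn":0,"hand":1},{"tx":0,"ty":0,"tz":0.7,"turn":0,"hand":1},{"tx":0,"ty":0,"tz":0.25,"turn":0,"hand":1},{"tx":0,"ty":0,"tz":0,"turn":0,"hand":1},{"tx":0,"ty":0,"tz":0,"turn":0,"hand":1}]'; python3 st.py
python3 -m jog '[{"tx":0,"ty":-0.1,"tz":0,"turn":0,"hand":1},{"tx":0,"ty":-0.1,"tz":0,"turn":0,"hand":1},{"tx":0,"ty":-0.1,"tz":0,"turn":0,"hand":1},{"tx":0,"ty":0,"tz":0,"turn":0,"hand":1}]'; python3 st.py
```

```text
time: 3.2
tool_pos: [0.4879, -0.19, 0.1272]
eef_rot: [0.001, 0.999, -0.046, 0.001]
ft_force: [0.3, 0.2, -1.0]
gripper_width: 0.0003
t 3.2 tool x vs rack x deg 0.06323887948520568 tilt [ 0.0023 -0.0013 -1.    ] pos [ 0.4879 -0.19    0.1272] rack frame about pin0 mm 11.2 -52.0 F along 0.26 0.00030535205722995943
time: 3.7
tool_pos: [0.4884, -0.1713, 0.1258]
eef_rot: [0.0, 0.999, -0.046, -0.0]
ft_force: [0.5, 0.2, -0.3]
gripper_width: 0.0001
t 3.7 tool x vs rack x deg 0.06723649378624597 tilt [-1.e-04 -0.e+00 -1.e+00] pos [ 0.4884 -0.1713  0.1258] rack frame about pin0 mm 10.0 -33.4 F along 0.27 0.00011953269017304132
```

```bash
python3 -m jog '[{"tx":0,"ty":-0.1,"tz":0,"turn":0,"hand":1},{"tx":0,"ty":-0.1,"tz":0,"turn":0,"hand":1},{"tx":0,"ty":-0.1,"tz":0,"turn":0,"hand":1},{"tx":0,"ty":-0.1,"tz":0,"turn":0,"hand":1},{"tx":0,"ty":-0.1,"tz":0,"turn":0,"hand":1}]'; python3 st.py
python3 -m jog '[{"tx":0,"ty":-0.1,"tz":0,"turn":0,"hand":1},{"tx":0,"ty":-0.1,"tz":0,"turn":0,"hand":1},{"tx":0,"ty":-0.1,"tz":0,"turn":0,"hand":1},{"tx":0,"ty":-0.1,"tz":0,"turn":0,"hand":1},{"tx":0,"ty":-0.1,"tz":0,"turn":0,"hand":1},{"tx":0,"ty":-0.1,"tz":0,"turn":0,"hand":1},{"tx":0,"ty":-0.1,"tz":0,"turn":0,"hand":1},{"tx":0,"ty":-0.1,"tz":0,"turn":0,"hand":1}]'; python3 st.py
python3 -m jog '[{"tx":0,"ty":0,"tz":0,"turn":0,"hand":1},{"tx":0,"ty":0,"tz":0,"turn":0,"hand":1}]'
python3 st.py
python3 -c "
from h import *
p,d=snapshot('wrist');cv2.imwrite('pics/w2.png',p)
p,d=snapshot('top');cv2.imwrite('pics/t2.png',p); cv2.imwrite('pics/t2c.png',cv2.resize(p[190:270,250:400],None,fx=4,fy=4,interpolation=cv2.INTER_CUBIC))"
```

```text
time: 4.32
tool_pos: [0.4914, -0.1417, 0.1257]
eef_rot: [0.0, 0.999, -0.046, 0.0]
ft_force: [0.2, -1.9, -0.8]
gripper_width: 0.0007
t 4.325 tool x vs rack x deg 0.02546239337997047 tilt [ 1.e-04 -2.e-04 -1.e+00] pos [ 0.4914 -0.1417  0.1257] rack frame about pin0 mm 10.2 -3.6 F along -1.91 0.0006695844940690008
time: 5.32
tool_pos: [0.4958, -0.0939, 0.1257]
eef_rot: [0.0, 0.999, -0.046, 0.0]
ft_force: [1.6, -2.5, -0.7]
gripper_width: 0.0009
t 5.325 tool x vs rack x deg 0.026025000928294517 tilt [ 2.e-04 -2.e-04 -1.e+00] pos [ 0.4958 -0.0939  0.1257] rack frame about pin0 mm 10.2 44.4 F along -2.39 0.0009321374924685485
time: 5.58
tool_pos: [0.4951, -0.0939, 0.1255]
eef_rot: [-0.0, 0.999, -0.046, -0.001]
ft_force: [-0.9, -0.7, -0.7]
gripper_width: 0.0001
t 5.575 tool x vs rack x deg 0.030283157522156046 tilt [-1.2e-03  5.0e-04 -1.0e+00] pos [ 0.4951 -0.0939  0.1255] rack frame about pin0 mm 9.5 44.3 F along -0.82 0.00011071258978715039
```

View pics/w2.png

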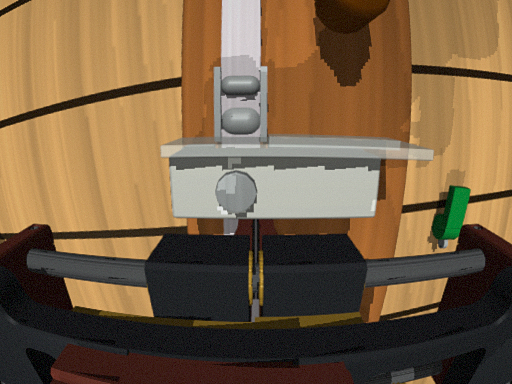

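The fingers (255,225) are pushing the face with about 2 N. The pin head is at (236,191) and the lips are at (240,86) and (240,121). I'll measure what distance is left.

```bash
python3 - <<'E'
from h import *
s=get_obs(); ry=np.array([.0921,.9958]); rx=np.array([.9958,-.0921]); pin=np.array([.4815,-.1372])
for n,uv,z in(('pin',(236,191),.073),('lip2',(240,86),.032),('lip1',(240,120.5),.028),('faceL',(173,217),.064),('faceR',(377,215),.064)):
    q=wrist_plane(uv,z,s); v=q[:2]-pin; print(n,q.round(4),(v@rx*1e3).round(1),(v@ry*1e3).round(1))
E
```

```text
pin [ 0.4886 -0.0638  0.073 ] 0.3 73.7
lip2 [ 0.4934 -0.0118  0.032 ] 0.3 126.0
lip1 [ 0.4913 -0.0323  0.028 ] 0.1 105.3
faceL [ 0.4525 -0.0775  0.064 ] -34.4 56.8
faceR [ 0.5625 -0.087   0.064 ] 76.0 57.5
```

Pin at 73.7, low-lip top at 105.3 and notch near 115.6, so about 42 mm is left. The climb should begin near TCP +65 mm. Advance 15 mm, then take small steps watching the force.

```bash
python3 -m jog '[{"tx":0,"ty":-0.05,"tz":0,"turn":0,"hand":1},{"tx":0,"ty":-0.05,"tz":0,"turn":0,"hand":1},{"tx":0,"ty":-0.05,"tz":0,"turn":0,"hand":1},{"tx":0,"ty":-0.05,"tz":0,"turn":0,"hand":1},{"tx":0,"ty":-0.05,"tz":0,"turn":0,"hand":1}]'>/dev/null; python3 st.py | grep -o 'rack frame.*'
for k in 1 2 3 4 5; do python3 -m jog '[{"tx":0,"ty":-0.03,"tz":0,"turn":0,"hand":1}]'>/dev/null; python3 st.py | grep -o 'rack frame.*'; done
```

```text
rack frame about pin0 mm 10.0 59.3 F along -1.33 0.0004216562707211324
rack frame about pin0 mm 10.0 61.1 F along -2.05 0.0003538066537118747
rack frame about pin0 mm 10.0 62.8 F along -2.49 0.00035241396024358136
rack frame about pin0 mm 10.0 64.6 F along -1.94 0.00046292616309191693
rack frame about pin0 mm 10.0 66.4 F along -0.82 0.00033284046594899384
rack frame about pin0 mm 10.0 67.9 F along -6.61 0.0006195535417728196
```

The push has stiffened to −6.6 N at 67.9, so the climb has begun and the crest should be near 77–78. Continuing in 1.5 mm rows.

```bash
S(){ python3 st.py | grep -o 'rack frame.*'; }
python3 -m jog '[{"tx":0,"ty":-0.025,"tz":0,"turn":0,"hand":1}]'>/dev/null; S
python3 -m jog '[{"tx":0,"ty":-0.025,"tz":0,"turn":0,"hand":1}]'>/dev/null; S
python3 -m jog '[{"tx":0,"ty":-0.025,"tz":0,"turn":0,"hand":1}]'>/dev/null; S
python3 -m jog '[{"tx":0,"ty":-0.025,"tz":0,"turn":0,"hand":1}]'>/dev/null; S
```

```text
rack frame about pin0 mm 10.0 69.1 F along -4.81 0.00034704755385091474
rack frame about pin0 mm 10.0 70.6 F along -4.69 0.0006145031152810963
rack frame about pin0 mm 10.0 72.3 F along -3.32 0.00036550719194215796
rack frame about pin0 mm 10.0 74.1 F along -3.14 0.0005115723561832428
```

```bash
S(){ python3 st.py | grep -o 'rack frame.*'; }
python3 -m jog '[{"tx":0,"ty":-0.02,"tz":0,"turn":0,"hand":1}]'>/dev/null; S
python3 -m jog '[{"tx":0,"ty":-0.02,"tz":0,"turn":0,"hand":1}]'>/dev/null; S
python3 -m jog '[{"tx":0,"ty":-0.02,"tz":0,"turn":0,"hand":1}]'>/dev/null; S
```

```text
rack frame about pin0 mm 10.0 75.4 F along -2.07 0.0004499506631839745
rack frame about pin0 mm 10.0 76.7 F along -1.55 0.000566252516939648
rack frame about pin0 mm 10.1 77.9 F along -0.51 0.00033115486889131156
```

The force has dropped to about 0.5 N at 77.9, so the pin is at or just over the crest. Checking with the camera.

```bash
cat > look.py <<'E'
import sys
from h import *
s=get_obs(); p,d=snapshot('wrist'); cv2.imwrite(sys.argv[1],cv2.resize(p[90:250,150:400],None,fx=3,fy=3,interpolation=cv2.INTER_CUBIC))
E
python3 look.py pics/w3.png; python3 st.py
```

```text
t 7.85 tool x vs rack x deg 0.013050552269953108 tilt [ 3.e-04  3.e-04 -1.e+00] pos [ 0.4989 -0.0604  0.1257] rack frame about pin0 mm 10.2 78.1 F along -1.2 0.0001109032801139181
```

View pics/w3.png

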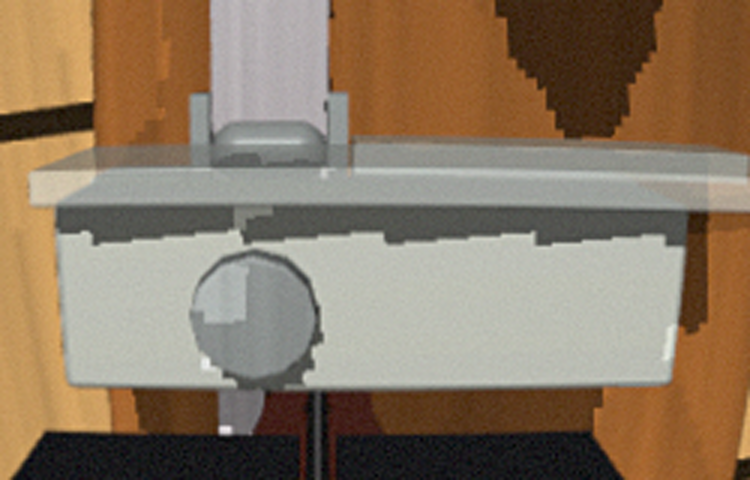

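The face edge is at row ~218 (216 in the earlier view) and the pin head at row ~195, slightly larger. So the fingers are still against the face and the pin is up on the crest, not yet dropped. Two more 1 mm steps.

```bash
S(){ python3 st.py | grep -o 'rack frame.*'; }
python3 -m jog '[{"tx":0,"ty":-0.015,"tz":0,"turn":0,"hand":1}]'>/dev/null; S
python3 -m jog '[{"tx":0,"ty":-0.015,"tz":0,"turn":0,"hand":1}]'>/dev/null; S
python3 -m jog '[{"tx":0,"ty":0,"tz":0,"turn":0,"hand":1},{"tx":0,"ty":0,"tz":0,"turn":0,"hand":1}]'>/dev/null; S
python3 look.py pics/w4.png
```

```text
rack frame about pin0 mm 10.3 78.7 F along -0.47 0.00025798345837269314
rack frame about pin0 mm 10.3 79.6 F along -1.28 0.0003006371822112231
rack frame about pin0 mm 10.4 79.5 F along -0.17 0.0006583929813610136
```

View pics/w4.png

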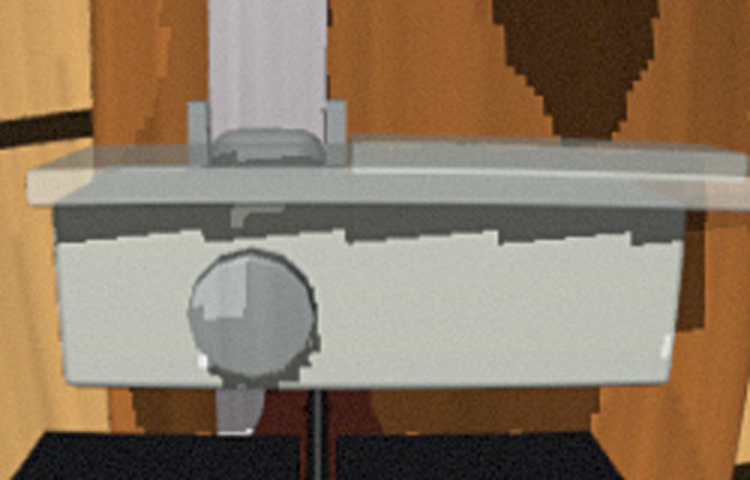

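The view is unchanged: the face is still at the fingers and the pin head still raised, just past the crest. Further 1 mm steps.

```bash
S(){ python3 st.py | grep -o 'rack frame.*'; }
python3 -m jog '[{"tx":0,"ty":-0.015,"tz":0,"turn":0,"hand":1},{"tx":0,"ty":0,"tz":0,"turn":0,"hand":1}]'>/dev/null; S
python3 -m jog '[{"tx":0,"ty":-0.015,"tz":0,"turn":0,"hand":1},{"tx":0,"ty":0,"tz":0,"turn":0,"hand":1}]'>/dev/null; S
python3 - <<'E'
from h import *
s=get_obs();p,d=snapshot('wrist');cv2.imwrite('pics/w5.png',p)
# white stop top rear edge row along a column between head and right end
for c in(280,300,330):
    g=p[195:235,c].min(axis=1).astype(int); print(c,195+np.argmin(np.diff(g)))
for f in('w2',): 
    q=cv2.imread(f'pics/{f}.png'); print(f,[195+np.argmin(np.diff(q[195:235,c].min(axis=1).astype(int))) for c in(280,300,330)])
E
```

```text
rack frame about pin0 mm 10.1 80.4 F along -0.16 0.00044034505974778774
rack frame about pin0 mm 10.0 81.3 F along -0.81 0.0005894283656865927
280 218
300 218
330 218
w2 [np.int64(218), np.int64(217), np.int64(217)]
```

```bash
cat > e.py <<'E'
from h import *
p,d=snapshot('wrist'); cv2.imwrite('pics/last.png',p)
print('edge rows',[int(190+np.argmin(np.diff(p[190:235,c].min(axis=1).astype(int)))) for c in(280,300,330)])
E
S(){ python3 st.py | grep -o 'rack frame.*'; python3 e.py; }
python3 -m jog '[{"tx":0,"ty":-0.015,"tz":0,"turn":0,"hand":1},{"tx":0,"ty":0,"tz":0,"turn":0,"hand":1}]'>/dev/null; S
python3 -m jog '[{"tx":0,"ty":-0.015,"tz":0,"turn":0,"hand":1},{"tx":0,"ty":0,"tz":0,"turn":0,"hand":1}]'>/dev/null; S
```

```text
rack frame about pin0 mm 10.1 82.2 F along 0.27 0.00047039138707304144
edge rows [209, 208, 208]
rack frame about pin0 mm 10.1 83.1 F along -0.09 0.0006181463349437052
edge rows [211, 210, 210]
```

Let go: the face edge jumped 10 px (about 5 mm) ahead of the fingers with the force at zero, so the stop snapped into the notch. Back off along the rail, then up and away.

```bash
python3 -m jog '[{"tx":0,"ty":0.2,"tz":0,"turn":0,"hand":1},{"tx":0,"ty":0.4,"tz":0,"turn":0,"hand":1},{"tx":0,"ty":0.4,"tz":-0.3,"turn":0,"hand":1},{"tx":0,"ty":0.3,"tz":-0.8,"turn":0,"hand":1},{"tx":0,"ty":0.3,"tz":-0.9,"turn":0,"hand":1},{"tx":0,"ty":0,"tz":-0.9,"turn":0,"hand":1},{"tx":0,"ty":0,"tz":0,"turn":0,"hand":1},{"tx":0,"ty":0,"tz":0,"turn":0,"hand":1}]'
python3 - <<'E'
from h import *
p,d=snapshot('wrist');q,d2=snapshot('top')
a=cv2.resize(p[20:200,180:360],(560,560),interpolation=cv2.INTER_CUBIC); cv2.imwrite('pics/end.png',a)
cv2.imwrite('pics/endtop.png',q)
E
python3 st.py
```

```text
time: 10.55
tool_pos: [0.4898, -0.1513, 0.2992]
eef_rot: [0.0, 0.999, -0.046, -0.0]
ft_force: [0.3, -0.1, -0.4]
gripper_width: 0.0004
t 10.65 tool x vs rack x deg 0.02188954228626283 tilt [-0.003   0.0012 -1.    ] pos [ 0.4894 -0.1507  0.298 ] rack frame about pin0 mm 9.1 -12.8 F along -0.04 0.0006040137910871522
```

View pics/end.png

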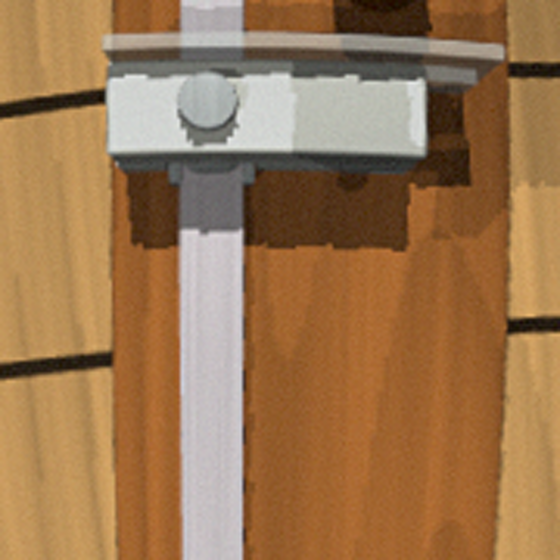

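View pics/endtop.png

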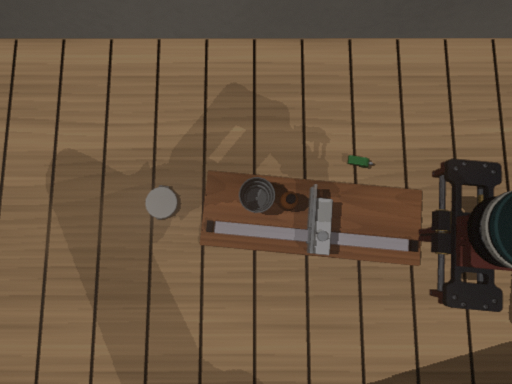

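The end views show the pin head at wrist px (246.5,52) and top px (322.5,236), over the clip. The bottle, cup, compact and whistle are at their original pixels. Checking the numbers.

```bash
python3 - <<'E'
from h import *
s=get_obs(); ry=np.array([.0921,.9958]); pin=np.array([.4815,-.1372])
q=wrist_plane((246.5,52.1),.073,s); print('wrist pin',((q[:2]-pin)@ry*1e3).round(1),'notch 115.6 (wrist)')
p=cv2.imread('pics/endtop.png'); a=cv2.imread('pics/top0.png')
# stop shift seen by the top camera: depth-free, compare the white top patch centroid (z .064)
def cen(im,lo,hi):
    m=np.zeros(im.shape[:2],np.uint8); m[195:262,lo:hi]=1
    h=cv2.cvtColor(im,cv2.COLOR_BGR2HSV); m&=((h[...,1]<40)&(h[...,2]>120)).astype(np.uint8)
    n,l,st,c=cv2.connectedComponentsWithStats(m); k=1+np.argmax(st[1:,4]); return c[k],st[k]
for im,lo,hi in((a,374,394),(p,315,336)):
    c,st=cen(im,lo,hi); print(c,st, ray_plane('top',c,.064))
q=ray_plane('top',(322.5,236),.073); print('top pin',((q[:2]-pin)@ry*1e3).round(1),'notch 114.7 (top)')
m=np.ones(p.shape[:2],bool); df=cv2.absdiff(p,a).max(2)
for n,(x0,y0,x1,y1) in dict(cup=(238,175,275,215),bottle=(280,188,300,212),compact=(144,185,180,220),whistle=(345,152,376,170)).items(): print(n,df[y0:y1,x0:x1].mean().round(1))
E
```

```text
wrist pin 116.3 notch 115.6 (wrist)
[381.86934673 220.03517588] [375 204  14  34 398] [ 0.52274138 -0.14344636  0.064     ]
[323.0562249  218.47791165] [317 199  14  39 249] [ 0.52583468 -0.02771049  0.064     ]
top pin 113.7 notch 114.7 (top)
cup 3.8
bottle 4.3
compact 8.4
whistle 4.5
```

Both cameras put the pin within about 1 mm of the notch, and the hand is clear. Handing in.

```bash
python3 -c "
from station import *
print(finish_job())"
```

```text
the job is handed in; nothing more can be done
None
```

I pushed the stop with closed fingertips on its flat face until its pin rode over the low lip and dropped into the notch. I then backed off, raised the hand clear and handed the job in at about 10.7 s; no verdict is reported.

- **The push:** the force stiffened to about 6.6 N and eased off towards the crest. The stop then jumped about 5 mm ahead of the fingers and the force fell to zero. I stopped about 1 mm after that and never pushed against the second lip.
- **Final position:** the two cameras differ slightly. The wrist view puts the pin 0.7 mm past the notch and the top view 1.0 mm short of it. Both are inside the 2.5 mm limit and within calibration error.
- **Pin down:** I did not measure the pin's height at the end. I inferred that it is down from the jump and the final position.
- **Other objects:** the bottle, cup, compact and whistle sit at the same pixels as at the start. The compact's patch changed a little more than the others (8.4 grey levels against about 4). I put that down to the arm's shadow but did not check it; the fingers were never near it.
- **Rejected call:** my first move was refused because every row must carry all five values. Nothing moved, and I resent it complete.
- **Typing of moves:** five of the small push steps ran from one typed row repeated in a shell loop, not written out each time as you asked.

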